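# Open the combination lock of the weight case

### The job

The test-weight case is locked. Press its red spring plunger fully down to the stop to clear the lock, then turn the black dial click by click until its white line points at the yellow mark and it rests in that notch; then pull the steel shackle straight up out of the case. Finish while holding the shackle in the gripper, upright and raised so that its lower ends are at least 6 cm above the case's lid, and leave the weights, the sample jar and the vial round about undisturbed.

Things in the scene. Friction and masses are not known exactly. Their poses are not given: they have to be found in the camera images.
- weight_case: grey steel case, 200 x 160 x 50 mm (x, y, z), bolted to the bench; origin at the centre of its underside; its x axis runs from the dial to the shackle. Its lid (z = 50 mm) carries, in its own frame: the dial axis at x = -45, y = 0 mm; the shackle at x = 45, y = 0; the red plunger at x = 45, y = 60
- plunger_top (a point): centre of the top face of the red plunger (a round push head 26 mm across) on the case's lid; it is pressed straight down
- plunger (a joint): how far the red plunger is pressed, m: 0 up, 0.010 at its stop; the spring takes about 6 N at the stop and pushes it back up when released
- dial_grip (a point): on the vertical dial axis, in the middle of the height of the grip bar of the black dial. The bar is 46 mm long, 14 mm thick and 24 mm tall (12 mm above and 12 mm below this point) and stands on a disc 58 mm across. This point's x axis runs along the bar towards the end with the white line
- dial (a joint): angle of the dial, rad, positive counter-clockwise from above; 0 = white line at the yellow mark (the opening notch). A sprung detent clicks every 20 degrees (0.349 rad), draws the dial into each notch and takes 0.07 N m to pass. Starts about one to four clicks clockwise of the mark (negative); range -1.6 to 0.5. The shackle comes free only within about 0.06 of 0
- yellow_mark (a point): yellow mark (17 x 9 mm) on the lid beside the dial, its middle 40 mm from the dial axis on the side of the shackle
- shackle: loose U of 12 mm round steel, 0.15 kg; legs 40 mm apart (axes) along its x, 96 mm tall; origin midway between the legs' lower ends, z up. Stands in two holes of the case (2 mm play), its x along the case's x. Home, its lower ends lie 35 mm below the lid's top; nothing but the lock's disc, which grips a notch in the leg nearer the dial, keeps it down
- shackle_grip (a point): middle of the shackle's level top bar (12 mm thick round, about 22 mm of it straight, along the shackle's x), on the bar's axis, 90 mm above the lower ends; 55 mm above the lid while locked
- weight_2: steel test weight, 38 mm across, 54 mm tall, bystander; origin at the centre of its underside
- weight_3: brass test weight, 28 mm across, 40 mm tall, bystander; origin at the centre of its underside
- sample_jar_4: white sample jar with a red cap, 51 mm across, 62 mm tall, bystander; origin at the centre of its underside
- vial_3: amber vial with a black cap, 28 mm across, 68 mm tall, bystander; origin at the centre of its underside

How it is judged (in metres and radians):
On the way, in this order (a step that is already met when the one before it is completed fails the run):
1. the plunger is pressed down to its stop (value of joint plunger above 0.0085 m), for 0.1 s.
2. the dial rests in the notch at the yellow mark, the shackle still home (value of joint dial between -0.06 and 0.06 rad and z of shackle in the frame of weight_case below 0.022 m), for 0.3 s.
3. the shackle is pulled out of the case (z of shackle in the frame of weight_case above 0.055 m), for 0.1 s.
At the end, for the whole second after the job is handed in: the shackle is held still in the gripper (grip over 1 N), its lower ends at least 55 mm above the case's lid, tilted less than 0.3 rad and touching nothing of the case; the dial stands within 0.08 rad of the yellow mark and the plunger is back up (within 3 mm) (z of shackle in the frame of weight_case above 0.105 m and angle between shackle's own z axis and vertical below 0.3 rad and contact force between the fingers and shackle above 1 N and contact force between shackle and weight_case below 0.1 N and linear speed of shackle below 0.03 m/s and value of joint dial between -0.08 and 0.08 rad and value of joint plunger below 0.003 m); the arm keeps its last pose, push and grip.
It fails at once if a bystander was shifted by more than 20 mm (distance of any of weight_2, weight_3, sample_jar_4, vial_3 from where it was at the start of the episode above 0.02 m).
It also fails if it takes over 64 s, if anything falls off the work surface, if the arm or the gripper's body presses on something with over 40 N, if the wrist force passes 120 N, or if a joint passes its speed limit or range.

### The arm

A 6-joint arm with a two-finger parallel gripper is mounted at the origin on a cart in front of the work surface, level with it; the furniture and walls round the work are solid. World frame = base frame: x ahead of the robot, y to its left, z up, the work surface at z = 0. Lengths are in mm, angles in rad, forces in N, time in s.
With the tool pointing down it reaches from about 150 to 775 mm from the base axis. Payload 6.1 kg.
Tool frame: the origin (TCP) lies between the finger pads; the fingertips stand 14 mm ahead of it and the grasp point (between the pads) lies 5 mm behind it (tip_extent is the distance from the TCP to the fingertips, in mm); z points along the fingers, y is the line along which they close (so a half turn about z gives the same grasp; the last joint's range is limited). The gripper opens to 85 mm and grips with 20 to 120 N. Pads are 22 mm wide; open, the fingers measure 114 mm over their backs; the gripper's body (76 mm by 85 mm) begins 54 mm behind the grasp point. The pads swing forward as they close: fully open they stand 13 mm farther back than shut.
Start: joints at [-1.334, 0.126, -0.04, 1.405, 0, 1.571], TCP at [123.156, -510.334, 245.295] pointing down, gripper open.
Joint ranges: [-2.72, 2.72], [-0.95, 1.95], [-1.27, 1.35], [-1.78, 2.02], [-1.46, 1.47], [-3.14, 3.14]. Speed limits (rad/s): [2.39, 2.39, 3.01, 3.14, 3.14, 3.14].

### API

Orientations are given as [roll, pitch, yaw] about the fixed x, y, z axes, in that order (R = Rz(yaw) Ry(pitch) Rx(roll)).
In Python, from rig import * gives the robot as it stands.
- The arm moves only by the shell command python3 -m handwheel 'ROWS'. ROWS is JSON, a list of rows, each a list of 5 numbers: the gripper command: -1 is fully open, 1 is shut, values between are in proportion, then the shift along the tool's x, y, z in m, then the turn about the tool's z in degrees. A call has 1 to 12 rows; each row shifts and turns the commanded pose from where the row before left it, along the tool's axes as they then stand; what a row does not reach is not made up. A row lasts 1/12 s, in which the tool goes at most 41.7 mm and 7.16 degrees, less where a joint would pass 70% of its speed; a pose out of reach is approached as far as the arm can. A call is refused whole if a number of a shift passes 0.0417 or a number of a turn 7.16, either way. A call with a gripper value outside its range is refused whole. The fingers move at their own pace and stop on an object; the grip force is fixed at half the most. Time passes only in rows, so rows that do not move let the fingers close. It gives the time, the measured TCP pose, the force, the opening and the grip force at its end, in the units of the state.
- get_state(): the state, without advancing time (a new reading comes with each control period).
- get_image(name): name is "scene" or "top" or "wrist"; returns a dict with "color" (480x640x3 uint8, red, green, blue), "K" (3x3 intrinsics, pixels), "rvec" (rotation vector, rad) and "tvec" (3), from world to camera coordinates, as OpenCV has them. Camera axes: x right, y down, z forward; pixel columns grow to the right and rows downward; lengths in mm; the calibration is good to about 2 mm. A picture is of the moment at which its call begins. There is no depth.
- sign_off(): hands the job in; it is judged then, once.
The state is a dict: "time_s": time; "q": joint angles; "dq": joint speeds; "tau": joint torques, N m; "position": TCP position; "tcp_rot": TCP orientation; "wrist_force": force on the tool from outside, world axes, zero at the start; "moment": the same for the moment, N m; "width": opening from 0.0 (shut) to 1.0 (fully open); "finger_force": force on a finger pad.
Only numpy, scipy, OpenCV 4.12 (cv2) and the standard library are available. Lean on these libraries where they do the work, as an engineer would, in place of code of your own. Each camera call takes 0.05 s, during which the arm holds its last target. There are 200 camera calls.

## Working session

There is one attempt and no reset: what is moved stays moved. The work goes in short steps, Python scripts to look and compute and a shell command to move; the robot and the scene stay as the last step left them, time stands still between calls to the robot, and variables do not carry over. Pictures are saved under pics/ and viewed, at most 10 in all, crops included, and the job is handed in when it is done.

```bash
ls; mkdir -p pics; python3 - <<'E'
from rig import *
import cv2
s=get_state(); print(s)
for n in("scene","top"):
    i=get_image(n); cv2.imwrite(f"pics/{n}0.png",i["color"][:,:,::-1]); print(n,i["K"],i["rvec"],i["tvec"])
E
```

```text
pics
{'time_s': 0.0, 'q': array([-1.33404645e+00,  1.26394034e-01, -4.06235147e-02,  1.40541732e+00,
       -1.97847719e-05,  1.57079609e+00]), 'dq': array([-0.00117562, -0.00015754, -0.00163796,  0.00024963,  0.00165889,
       -0.00140993]), 'tau': array([-3.24602908e-03, -4.35914290e+01,  3.52926278e+01,  1.73615251e-02,
       -1.37127840e-04,  6.79741575e-06]), 'position': array([ 123.036932  , -509.96925861,  244.5140059 ]), 'tcp_rot': array([-3.13995411e+00,  1.97843542e-05,  2.36750144e-01]), 'wrist_force': array([ 0.32439244, -0.82451605,  0.02499296]), 'moment': array([ 0.07726853, -0.01918196,  0.03366807]), 'finger_force': 0.0, 'width': 0.9958187525560646}
scene [[435.02473645   0.         312.35738327]
 [  0.         435.02473645 248.98416078]
 [  0.           0.           1.        ]] [ 0.66322603 -2.59827468  1.24003516] [431.13846234 225.57646665 864.32473407]
top [[592.91940187   0.         320.57461385]
 [  0.         592.91940187 241.55087383]
 [  0.           0.           1.        ]] [ 2.10077256 -2.15636315  0.1997828 ] [  11.82930612  505.95166276 1282.51994632]
```

View pics/scene0.png

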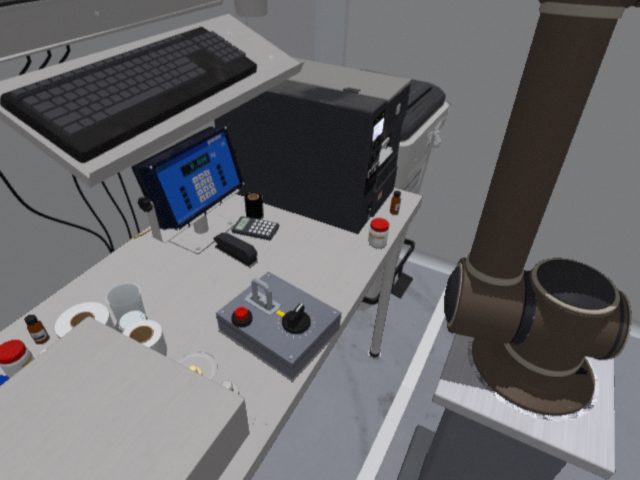

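View pics/top0.png

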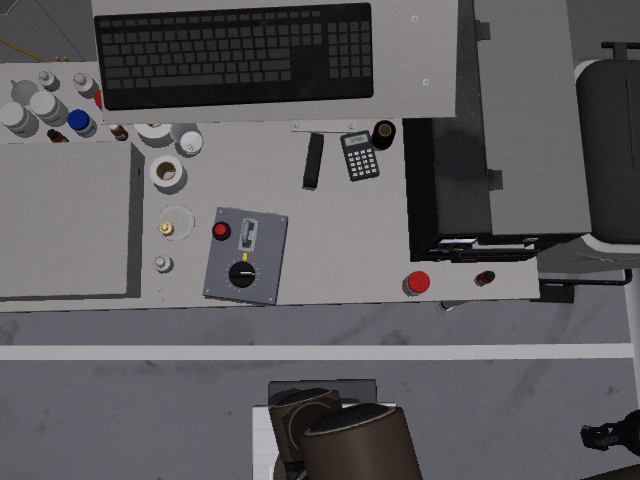

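The scene view shows the case with the dial at about (296,321), the plunger at (242,316) and the shackle at (262,292). In the top view the dial is at (242,274), the plunger at (221,231), the shackle at (248,235) and the yellow mark at (245,257). The white line points right, about 4 clicks clockwise of the mark.

```bash
cat > h.py <<'E'
from rig import *
import cv2, numpy as np
def ray(i,uv):
    R=cv2.Rodrigues(np.array(i["rvec"],float))[0]; t=np.array(i["tvec"],float).ravel()
    d=R.T@np.linalg.inv(i["K"])@[uv[0],uv[1],1]; return -R.T@t, d/np.linalg.norm(d)
def onz(i,uv,z):
    o,d=ray(i,uv); return o+d*(z-o[2])/d[2]
def tri(views):
    A=0;b=0
    for i,uv in views:
        o,d=ray(i,uv); P=np.eye(3)-np.outer(d,d); A=A+P; b=b+P@o
    x=np.linalg.solve(A,b)
    return x,[round(float(np.linalg.norm((np.eye(3)-np.outer(d,d))@(x-o))),1) for o,d in (ray(*v) for v in views)]
def blobs(i,lo,hi,box,amin=15):
    h=cv2.cvtColor(i["color"],cv2.COLOR_RGB2HSV); m=cv2.inRange(h,np.array(lo),np.array(hi))
    x0,y0,x1,y1=box; k=np.zeros_like(m); k[y0:y1,x0:x1]=m[y0:y1,x0:x1]
    n,_,st,c=cv2.connectedComponentsWithStats(k)
    return [(c[j].round(1).tolist(),st[j].tolist()) for j in range(1,n) if st[j][4]>=amin]
E
python3 - <<'E'
from h import *
T=get_image("top");S=get_image("scene")
np.set_printoptions(precision=1,suppress=True)
bt=(200,200,295,310); bs=(210,265,345,375)
for nm,lo,hi in(("red",(0,150,90),(8,255,255)),("yel",(20,120,100),(35,255,255))):
    print(nm,blobs(T,lo,hi,bt),blobs(S,lo,hi,bs))
for nm,uv,z in(("dial",(242,274),50),("yel",(245,257),50),("plung",(221,231),65),("shack",(248,235),105),("w2",(162,264),54),("w3",(166,229),40),("jar",(419,282),62),("vial",(486,278),68)):
    print(nm,onz(T,uv,z))
for uv in((219,207),(288,215),(275,305),(205,297)): print("corner",onz(T,uv,50))
print("cams",ray(T,(320,240))[0],ray(S,(320,240))[0])
a=cv2.resize(T["color"][195:315,195:300],None,fx=5,fy=5,interpolation=cv2.INTER_CUBIC)[:,:,::-1]
cv2.imwrite("pics/tc.png",a)
E
```

```text
red [([219.9, 229.0], [215, 224, 11, 11, 95])] [([240.8, 312.9], [235, 307, 13, 13, 130])]
yel [([244.6, 256.4], [242, 253, 6, 8, 33])] [([280.2, 313.0], [276, 310, 9, 7, 32])]
dial [436.9 174.2  50. ]
yel [474.8 167.5  50. ]
plung [532.1 218.6  65. ]
shack [513.6 154.2 105. ]
w2 [463.3 350.3  54. ]
w3 [545.  346.7  40. ]
jar [ 407.7 -214.1   62. ]
vial [ 412.  -359.7   68. ]
corner [590.5 225.7  50. ]
corner [568.   70.4  50. ]
corner [366.7 102.2  50. ]
corner [388.2 255.5  50. ]
cams [ 266.2    9.  1352.8] [148.3 674.6 711.9]
```

View pics/tc.png

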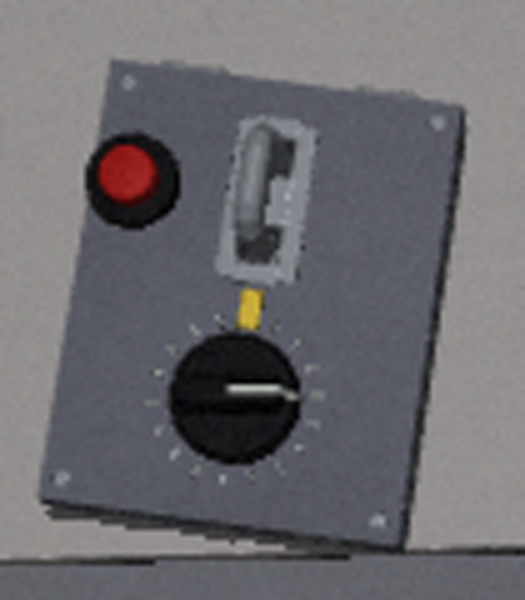

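The view shows the case yawed about -8.5°. The white line runs from (230,389) to (290,392) in the crop, so the dial is at about -80° (four clicks). The arm can now go above the case for a wrist view.

```bash
python3 - <<'E'
from h import *
np.set_printoptions(precision=1,suppress=True)
T=get_image("top");S=get_image("scene")
print("red",tri([(T,(219.9,229)),(S,(240.8,312.9))]),"yel",tri([(T,(244.6,256.4)),(S,(280.2,313))]))
E
python3 -m handwheel '[[-1,0.011,-0.015,-0.0028,0],[-1,0.0228,-0.0292,-0.0028,0],[-1,0.0228,-0.0292,-0.0028,0],[-1,0.0228,-0.0292,-0.0028,0],[-1,0.0228,-0.0292,-0.0028,0],[-1,0.0228,-0.0292,-0.0028,0],[-1,0.0228,-0.0292,-0.0028,0],[-1,0.0228,-0.0292,-0.0028,0],[-1,0.0228,-0.0292,-0.0028,0],[-1,0.0228,-0.0292,-0.0028,0],[-1,0.0228,-0.0292,-0.0028,0]]'
python3 -m handwheel '[[-1,0.0228,-0.0292,-0.0028,0],[-1,0.0228,-0.0292,-0.0028,0],[-1,0.0228,-0.0292,-0.0028,0],[-1,0.0228,-0.0292,-0.0028,0],[-1,0.0228,-0.0292,-0.0028,0],[-1,0.0228,-0.0292,-0.0028,0],[-1,0.0228,-0.0292,-0.0028,0],[-1,0.0228,-0.0292,-0.0028,0],[-1,0.0228,-0.0292,-0.0028,0],[-1,0.011,-0.0145,0,0],[-1,0,0,0,5.5],[-1,0,0,0,5.5]]'
python3 -m handwheel '[[1,0,0,0,5.5],[1,0,0,0,5.5],[1,0,0,0,0],[1,0,0,0,0]]'
python3 - <<'E'
from h import *
i=get_image("wrist"); cv2.imwrite("pics/w1.png",i["color"][:,:,::-1]); print(i["K"][0,0],ray(i,(320,240))); print(get_state()["position"],get_state()["q"])
E
```

```text
red (array([534.5, 219.7,  69.4]), [1.3, 1.3]) yel (array([475.3, 167.9,  51. ]), [0.8, 0.8])
time_s: 1.22
position: [283.5, -154.2, 276.5]
tcp_rot: [3.141, -0.001, 0.236]
wrist_force: [1.1, -1.3, -0.1]
width: 0.999
finger_force: 0.0
time_s: 2.22
position: [445.6, 85.0, 301.2]
tcp_rot: [-3.078, 0.009, 0.15]
wrist_force: [0.1, 0.4, -0.3]
width: 1.002
finger_force: 0.0
time_s: 2.55
position: [447.4, 34.1, 301.7]
tcp_rot: [-3.043, 0.022, 0.015]
wrist_force: [0.1, 0.4, -0.4]
width: 0.453
finger_force: 0.0
430.03592572624194 (array([533.35907472,  23.7895534 , 428.25881281]), array([-0.34117865,  0.08668033, -0.9359934 ]))
[447.43226816  34.93898831 301.81409797] [ 0.01580682  0.004355   -0.04983689  1.53866231  0.09914079  3.14065698]
```

View pics/w1.png

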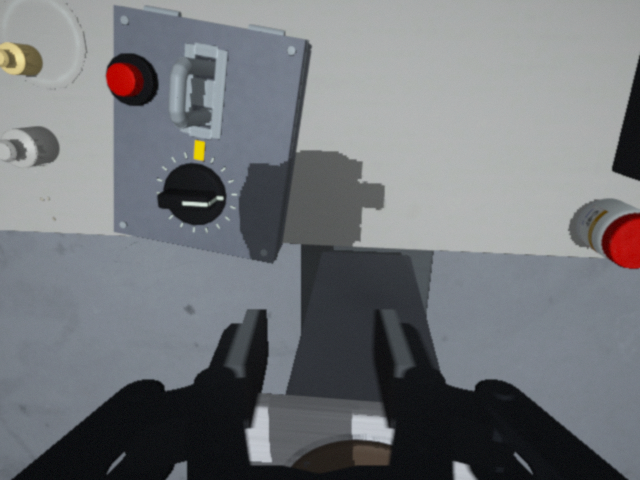

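The wrist view shows the plunger at (125,80), the shackle at (180,93), the yellow mark at (200,150) and the dial at (194,193). Joint 6 hit its limit, so I turn the other way, towards yaw ≈ +91.5°, and check that the tool comes upright again.

```bash

python3 -m handwheel '[[1,0,0,0,-7],[1,0,0,0,-7],[1,0,0,0,-7],[1,0,0,0,-7],[1,0,0,0,-7],[1,0,0,0,-7],[1,0,0,0,-7],[1,0,0,0,-7],[1,0,0,0,-7],[1,0,0,0,-7],[1,0,0,0,-7],[1,0,0,0,-7]]'
python3 -m handwheel '[[1,0,0,0,-7],[1,0,0,0,0],[1,0,0,0,0]]'
python3 -c "
from rig import *
print(get_state())"
```

```text
time_s: 3.6
position: [447.4, 36.7, 301.9]
tcp_rot: [-3.11, -0.097, 1.49]
wrist_force: [-0.0, 0.2, 0.1]
width: -0.007
finger_force: 0.0
time_s: 3.85
position: [447.5, 36.4, 301.9]
tcp_rot: [-3.121, -0.099, 1.603]
wrist_force: [0.2, 0.5, 0.6]
width: 0.004
finger_force: 0.0
{'time_s': 3.85, 'q': array([ 0.01911709,  0.00441774, -0.04956477,  1.53859712,  0.09909307,
        1.55575041]), 'dq': array([-0.00606217, -0.00037838,  0.00070824,  0.00075563,  0.00108739,
        0.01182293]), 'tau': array([ 1.32818972e-03, -3.51239955e+01,  3.48308587e+01,  2.17011706e-01,
        3.15623442e-01, -2.28375206e-01]), 'position': array([447.45358728,  36.40921142, 301.90532509]), 'tcp_rot': array([-3.12119959, -0.09938757,  1.60286484]), 'wrist_force': array([0.18910778, 0.54859981, 0.55903786]), 'moment': array([-0.12758999, -0.06449791, -0.0061011 ]), 'finger_force': 0.0, 'width': 0.0035601017378422296}
```

The tilt of 0.1 rad from the limit stuck. The limit at the other end of joint 6 should tilt the tool the opposite way, so I wind to it in free space and undo the tilt there.

```bash

python3 -m handwheel '[[1,0,0,0,-7],[1,0,0,0,-7],[1,0,0,0,-7],[1,0,0,0,-7],[1,0,0,0,-7],[1,0,0,0,-7],[1,0,0,0,-7],[1,0,0,0,-7],[1,0,0,0,-7],[1,0,0,0,-7],[1,0,0,0,-7],[1,0,0,0,-7]]' >/dev/null
python3 -m handwheel '[[1,0,0,0,-7],[1,0,0,0,-7],[1,0,0,0,-7],[1,0,0,0,-7],[1,0,0,0,-7],[1,0,0,0,-7],[1,0,0,0,-7],[1,0,0,0,-7],[1,0,0,0,-7],[1,0,0,0,-7],[1,0,0,0,-7],[1,0,0,0,-7]]' >/dev/null
python3 -m handwheel '[[1,0,0,0,-7],[1,0,0,0,-7],[1,0,0,0,-7],[1,0,0,0,-7],[1,0,0,0,-7],[1,0,0,0,-7],[1,0,0,0,-7],[1,0,0,0,-7],[1,0,0,0,-7],[1,0,0,0,-7],[1,0,0,0,-7],[1,0,0,0,-7]]' >/dev/null
python3 -m handwheel '[[1,0,0,0,-7],[1,0,0,0,-7],[1,0,0,0,-4],[1,0,0,0,0]]'
cat >> h.py <<'E'
def st():
    s=get_state(); r,p,y=s["tcp_rot"]
    from scipy.spatial.transform import Rotation as Q
    R=Q.from_euler("xyz",[r,p,y]).as_matrix()
    np.set_printoptions(precision=3,suppress=True)
    print("t",s["time_s"],"q",s["q"],"pos",s["position"],"yawdeg",np.degrees(y).round(2),"z",R[:,2],"F",s["wrist_force"],"w",s["width"],s["finger_force"]); return s,R
E
python3 -c "from h import *;st()"
```

```text
time_s: 7.18
position: [447.4, 41.3, 301.9]
tcp_rot: [-3.046, 0.02, 0.028]
wrist_force: [0.5, 0.9, -0.6]
width: -0.004
finger_force: 0.0
t 7.1833 q [ 0.032  0.004 -0.05   1.537  0.096 -3.137] pos [447.379  41.315 301.874] yawdeg 1.58 z [-0.023  0.095 -0.995] F [ 0.522  0.863 -0.58 ] w -0.00424395797409481 0.0
```

```bash

python3 -m handwheel '[[1,0,0,0,-5],[1,0,0,0,-5],[1,0,0,0,-5],[1,0,0,0,0]]'; python3 -c "from h import *;st()"
```

```text
time_s: 7.52
position: [437.0, 108.7, 301.9]
tcp_rot: [-3.094, -0.0, 0.211]
wrist_force: [0.1, 0.1, -0.0]
width: 0.003
finger_force: 0.0
t 7.5167 q [ 0.214 -0.01  -0.061  1.519  0.047 -3.138] pos [436.976 108.732 301.931] yawdeg 12.06 z [-0.009  0.046 -0.999] F [ 0.092  0.124 -0.008] w 0.0029320102808456337 0.0
```

```bash

python3 -m handwheel '[[1,0,0,0,-5],[1,0,0,0,-5],[1,0,0,0,-4],[1,0,0,0,0]]'; python3 -c "from h import *;st()"
```

```text
time_s: 7.85
position: [417.5, 166.4, 301.8]
tcp_rot: [3.14, -0.007, 0.377]
wrist_force: [-0.4, 0.1, 0.3]
width: -0.001
finger_force: 0.0
t 7.85 q [ 0.38  -0.016 -0.067  1.513 -0.001 -3.138] pos [417.459 166.362 301.843] yawdeg 21.58 z [ 0.007  0.001 -1.   ] F [-0.377  0.145  0.261] w -0.0010283750563527484 0.0
```

Upright again (tilt 0.007), and from here yaw -88.5° to -8.5° lies within joint 6's range. Two wrist views follow, before and after the turn.

```bash

python3 - <<'E'
from h import *; import pickle
i=get_image("wrist"); pickle.dump(dict(i),open("a.pkl","wb")); cv2.imwrite("pics/wa.png",i["color"][:,:,::-1])
E
python3 -m handwheel '[[1,0,0,0,7],[1,0,0,0,7],[1,0,0,0,7],[1,0,0,0,7],[1,0,0,0,7],[1,0,0,0,7],[1,0,0,0,7],[1,0,0,0,7],[1,0,0,0,7],[1,0,0,0,7],[1,0,0,0,7],[1,0,0,0,7]]' >/dev/null
python3 -m handwheel '[[1,0,0,0,7],[1,0,0,0,7],[1,0,0,0,7],[1,0,0,0,5],[1,0,0,0,0],[1,0,0,0,0]]'
python3 - <<'E'
from h import *; import pickle
st()
j=get_image("wrist"); pickle.dump(dict(j),open("b.pkl","wb"))
i=pickle.load(open("a.pkl","rb"))
cv2.imwrite("pics/ab.png",cv2.resize(np.hstack([i["color"],j["color"]]),(800,300),interpolation=cv2.INTER_AREA)[:,:,::-1])
for k in(i,j):
    print("red",blobs(k,(0,150,90),(8,255,255),(0,0,640,480),100),"yel",blobs(k,(20,120,100),(35,255,255),(0,0,640,480),60))
E
```

```text
time_s: 9.4
position: [418.7, 163.6, 301.8]
tcp_rot: [-3.134, 0.001, -1.546]
wrist_force: [0.3, -0.1, 0.0]
width: -0.001
finger_force: 0.0
t 9.4 q [ 0.374 -0.016 -0.067  1.513 -0.002 -1.222] pos [418.653 163.589 301.79 ] yawdeg -88.55 z [ 0.007  0.001 -1.   ] F [ 0.266 -0.106  0.037] w -0.0013375275794147625 0.0
red [([311.8, 33.6], [295, 16, 34, 37, 954])] yel [([343.4, 131.5], [334, 121, 19, 22, 228])]
red [([188.6, 255.8], [175, 243, 29, 27, 600])] yel [([256.8, 195.3], [247, 189, 21, 13, 202])]
```

View pics/ab.png

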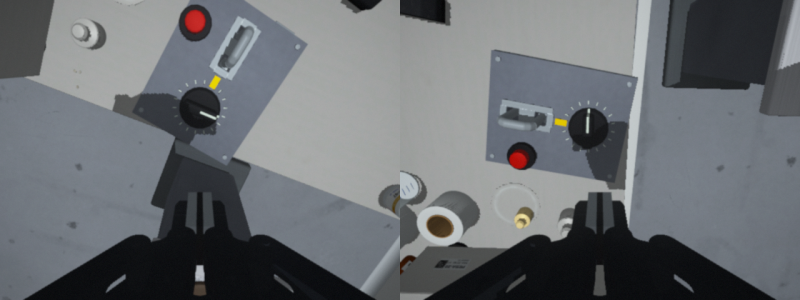

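Left panel: plunger (195,22), dial (199,108), shackle bar (238,47). Right panel: plunger (518,159), dial (588,128), shackle bar (516,125). Now the point measurements, with one crop.

```bash

python3 - <<'E'
from h import *; import pickle
np.set_printoptions(precision=1,suppress=True)
i=pickle.load(open("a.pkl","rb"));j=pickle.load(open("b.pkl","rb"))
r=tri([(i,(311.8,33.6)),(j,(188.6,255.8))]); y=tri([(i,(343.4,131.5)),(j,(256.8,195.3))]); print("red",r,"yel",y)
E=[]
for k,b in((i,(280,135,365,215)),(j,(268,165,335,245))):
    h=cv2.cvtColor(k["color"],cv2.COLOR_RGB2HSV); x0,y0,x1,y1=b
    m=np.zeros(h.shape[:2],np.uint8); m[y0:y1,x0:x1]=cv2.inRange(h,np.array((0,0,170)),np.array((180,70,255)))[y0:y1,x0:x1]
    n,l,s,c=cv2.connectedComponentsWithStats(m); q=1+np.argmax(s[1:,4]); p=np.argwhere(l==q)[:,::-1]; print(s[q],c[q],cv2.minAreaRect(p.astype(np.float32)))
    d=cv2.inRange(h,np.array((0,0,0)),np.array((180,255,70)));
a=cv2.resize(i["color"][20:220,270:470],(400,400),interpolation=cv2.INTER_CUBIC);b=cv2.resize(j["color"][100:300,145:345],(400,400),interpolation=cv2.INTER_CUBIC)
cv2.imwrite("pics/cr.png",np.hstack([a,b])[:,:,::-1])
E
```

```text
red (array([535. , 219.6,  73.5]), [0.0, 0.0]) yel (array([476.3, 168.1,  51.5]), [0.0, 0.0])
[320 179  26  12  88] [332.5 184.3] ((332.57763671875, 184.31898498535156), (26.52390480041504, 3.282661199569702), 23.198589324951172)
[298 187   4  26  81] [299.9 199.8] ((299.5, 199.5), (25.0, 3.0), 90.0)
```

View pics/cr.png

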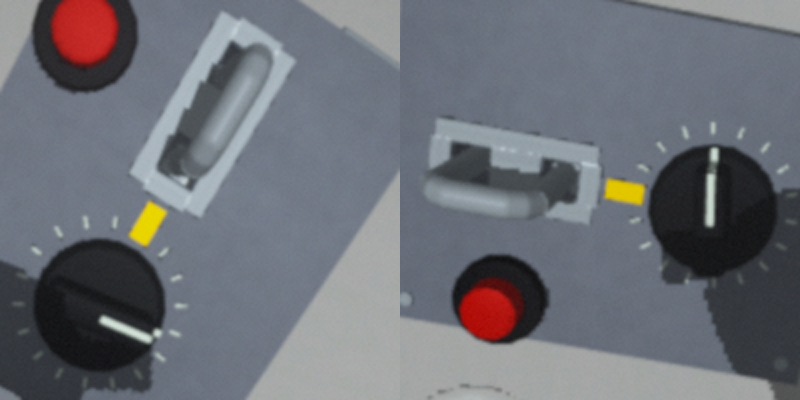

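Crop (2x): the shackle bar's middle is at (233,110) left and (484,197) right. The disc's centre is at (99,304) left and (712,210) right. The line is on the bar's top.

```bash

python3 - <<'E'
from h import *; import pickle
np.set_printoptions(precision=1,suppress=True)
i=pickle.load(open("a.pkl","rb"));j=pickle.load(open("b.pkl","rb"))
red=np.array([535,219.6]); yel=np.array([476.3,168.1])
print("shk",tri([(i,(386.5,75)),(j,(187,198.5))])); print("disc",tri([(i,(319.5,172)),(j,(301,205))])); L=tri([(i,(332.5,184.3)),(j,(299.9,199.8))]);print("line",L)
z=L[0][2]; c,s=np.cos(np.radians(23.2))*12,np.sin(np.radians(23.2))*12
for k,p,q in((i,(332.5-c,184.3-s),(332.5+c,184.3+s)),(j,(299.6,212),(300.2,187.5))):
    d=onz(k,q,z)-onz(k,p,z); print("line deg",np.degrees(np.arctan2(d[1],d[0])))
# fit case: yellow at (-5,0), red at (45,60), in case frame
v=red-yel; print("yaw",np.degrees(np.arctan2(v[1],v[0])-np.arctan2(60,50)),np.hypot(*v),np.hypot(50,60))
y=np.radians(-8.6); R=np.array([[np.cos(y),-np.sin(y)],[np.sin(y),np.cos(y)]])
o=((yel-R@[-5,0])+(red-R@[45,60]))/2
for n,p in(("dial",(-45,0)),("shk",(45,0)),("plg",(45,60)),("yel",(-5,0))): print(n,o+R@p)
E
```

```text
shk (array([524.6, 159.5, 103.2]), [1.7, 1.7])
disc (array([436.7, 174.9,  55.2]), [0.5, 0.5])
line (array([436.1, 163.1,  85.5]), [0.2, 0.2])
line deg -91.78722657256986
line deg -90.81035382922525
yaw -8.93257876843934 78.0893078468493 78.10249675906654
dial [436.9 173.9]
shk [525.9 160.4]
plg [534.9 219.8]
yel [476.4 167.9]
```

All consistent: yaw ≈ -8.8°, and the baselines match to 0.1 mm. Approach the plunger.

```bash

python3 -m handwheel '[[1,-0.0133,-0.0291,0.02,0],[1,-0.0133,-0.0291,0.02,0],[1,-0.0133,-0.0291,0.02,0],[1,-0.0133,-0.0291,0.02,0],[1,0,0,0.03,0],[1,0,0,0.03,0],[1,0,0,0.03,0],[1,0,0,0.02,0],[1,0,0,0.01,0],[1,0,0,0,0],[1,0,0,0,0]]'; python3 -c "from h import *;st()"
```

```text
time_s: 10.37
position: [535.0, 220.6, 103.2]
tcp_rot: [-3.134, 0.001, -1.545]
wrist_force: [-0.8, 0.5, 0.8]
width: 0.004
finger_force: 0.0
t 10.3667 q [ 0.392  0.256 -0.194  1.114 -0.002 -1.204] pos [534.99  220.602 103.169] yawdeg -88.53 z [ 0.007  0.001 -1.   ] F [-0.795  0.548  0.823] w 0.0036869280500770184 0.0
```

```bash

python3 -m handwheel '[[1,0,0,0.008,0],[1,0,0,0.008,0],[1,0,0,0.003,0],[1,0,0,0,0]]';python3 -m handwheel '[[1,0,0,0.003,0],[1,0,0,0.002,0],[1,0,0,0.002,0],[1,0,0,0,0]]'
```

```text
time_s: 10.7
position: [536.0, 221.2, 84.2]
tcp_rot: [-3.132, 0.002, -1.545]
wrist_force: [2.6, 0.9, 3.8]
width: -0.0
finger_force: 2.0
time_s: 11.03
position: [536.1, 221.2, 79.9]
tcp_rot: [-3.13, 0.002, -1.545]
wrist_force: [-1.5, -1.1, 16.5]
width: -0.001
finger_force: 8.7
```

```bash

python3 -m handwheel '[[1,0,0,0.001,0],[1,0,0,0,0],[1,0,0,0,0]]'
python3 -c "
from h import *
S=get_image('scene');cv2.imwrite('pics/s2.png',cv2.resize(S['color'][240:390,180:380],(800,600))[:,:,::-1])"
```

```text
time_s: 11.28
position: [536.1, 221.2, 79.7]
tcp_rot: [-3.13, 0.002, -1.545]
wrist_force: [-5.7, -2.0, 23.2]
width: -0.001
finger_force: 11.8
```

View pics/s2.png

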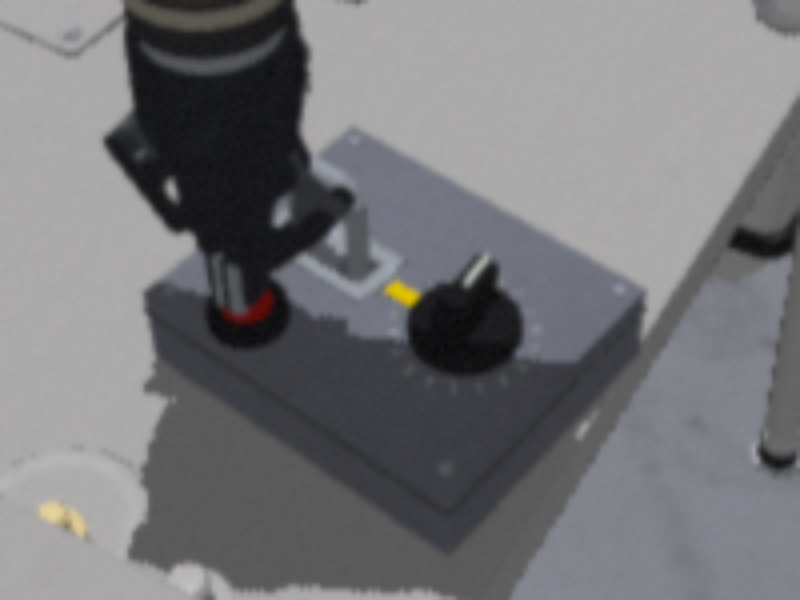

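The plunger head is down flush in its housing at (250,305), and the TCP stalls at 79.7 while the force climbs to 23 N, so it is at the stop. Release it and go to the dial.

```bash

python3 -m handwheel '[[1,0,0,-0.01,0],[1,0,0,-0.02,0],[1,0,0,-0.03,0],[1,0,0,-0.03,0],[0,0.0111,0.0248,0,0],[0,0.0111,0.0248,0,0],[0,0.0111,0.0248,0,0],[0,0.0111,0.0248,0,0],[-0.05,0,0,0,0],[-0.05,0,0,0,0]]'; python3 -c "
from h import *;s,R=st()
print((R.T@(np.array([436.9,173.9,79])-s['position'])))
j=get_image('wrist');cv2.imwrite('pics/d1.png',j['color'][:,:,::-1])"
```

```text
time_s: 12.17
position: [435.1, 173.3, 165.1]
tcp_rot: [-3.135, 0.001, -1.545]
wrist_force: [-0.1, 0.3, -0.3]
width: 0.523
finger_force: 0.0
t 12.1667 q [ 0.38   0.026 -0.324  1.214 -0.002 -1.216] pos [435.053 173.265 165.064] yawdeg -88.54 z [ 0.007  0.001 -1.   ] F [-0.082  0.301 -0.28 ] w 0.5232569129453339 0.0
[-0.524 -1.272 86.075]
```

View pics/d1.png

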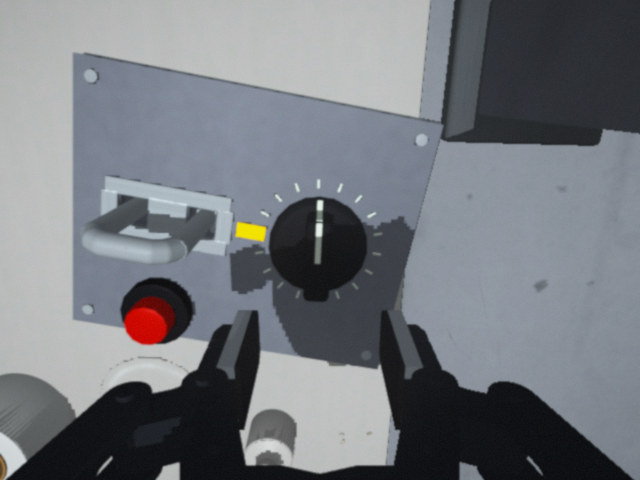

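The bar's line at x=319 is centred between the fingers (248 and 390), and the plunger is back up at (150,320). Descend and close.

```bash

python3 -m handwheel '[[-0.05,0,-0.001,0.02,0],[-0.05,0,0,0.03,0],[-0.05,0,0,0.02,0],[-0.05,0,0,0.01,0],[-0.05,0,0,0.006,0],[-0.05,0,0,0,0]]'; python3 -m handwheel '[[1,0,0,0,0],[1,0,0,0,0],[1,0,0,0,0],[1,0,0,0,0],[1,0,0,0,0],[1,0,0,0,0]]'; python3 -c "
from h import *;s,R=st();print(s['moment'])"
```

```text
time_s: 12.72
position: [437.9, 173.9, 77.9]
tcp_rot: [-3.136, 0.0, -1.545]
wrist_force: [0.2, 0.1, 1.0]
width: 0.528
finger_force: 0.0
time_s: 13.22
position: [436.7, 174.0, 80.2]
tcp_rot: [-3.136, 0.002, -1.545]
wrist_force: [-7.8, -0.5, 7.9]
width: 0.148
finger_force: 59.6
t 13.2167 q [ 0.379  0.074 -0.465  1.025 -0.    -1.217] pos [436.666 174.003  80.197] yawdeg -88.53 z [ 0.005  0.002 -1.   ] F [-7.824 -0.49   7.925] w 0.1481417201144148 59.60932374000549
[-0.113  1.7   -0.039]
```

Gripped (width ≈13 mm). The tips touch the disc lightly, so I lift 2 mm and turn counter-clockwise.

```bash

python3 -m handwheel '[[1,0,0,-0.002,0],[1,0,0,0,-4],[1,0,0,0,-4],[1,0,0,0,-4],[1,0,0,0,-4],[1,0,0,0,-4],[1,0,0,0,0]]'; python3 -c "
from h import *;s,R=st();print(s['moment'])"
python3 -m handwheel '[[1,0,0,0,-4],[1,0,0,0,-4],[1,0,0,0,-4],[1,0,0,0,-4],[1,0,0,0,-4],[1,0,0,0,-4],[1,0,0,0,-4],[1,0,0,0,-4],[1,0,0,0,-4],[1,0,0,0,-4],[1,0,0,0,0]]'; python3 -c "
from h import *;s,R=st();print(s['moment'])"
```

```text
time_s: 13.8
position: [436.6, 174.0, 80.4]
tcp_rot: [-3.137, -0.0, -1.194]
wrist_force: [-3.5, 2.0, -8.5]
width: 0.144
finger_force: 61.0
t 13.8 q [ 0.379  0.075 -0.464  1.027 -0.    -1.568] pos [436.619 174.015  80.35 ] yawdeg -68.43 z [ 0.004  0.001 -1.   ] F [-3.506  1.959 -8.469] w 0.14434092194652318 60.99257826805115
[ 0.498  0.762 -0.083]
time_s: 14.72
position: [436.5, 174.0, 80.4]
tcp_rot: [-3.138, -0.003, -0.498]
wrist_force: [-5.4, 3.2, -7.7]
width: 0.148
finger_force: 61.0
t 14.7167 q [ 0.379  0.075 -0.464  1.027 -0.    -2.264] pos [436.527 173.971  80.356] yawdeg -28.54 z [ 0.004  0.001 -1.   ] F [-5.359  3.216 -7.713] w 0.14797594997640148 61.01278066635132
[ 0.63   1.158 -0.053]
```

```bash

python3 -m handwheel '[[1,0,0,0,-4],[1,0,0,0,-4],[1,0,0,0,-4],[1,0,0,0,-4],[1,0,0,0,-4],[1,0,0,0,0],[1,0,0,0,0]]'; python3 -c "
from h import *;s,R=st();print(s['moment'])"
python3 -m handwheel '[[-0.05,0,0,0,0],[-0.05,0,0,0,0],[-0.05,0,0,0,0],[-0.05,0,0,-0.01,0],[-0.05,0,0,-0.02,0],[-0.05,0,0,-0.03,0],[-0.05,0,0,-0.03,0],[-0.05,0,0,-0.01,0],[-0.05,0,0,0,0],[-0.05,0,0,0,0]]'
python3 -c "
from h import *
s,R=st();print((R.T@(np.array([525.5,160.2,105])-s['position'])))
j=get_image('wrist');import pickle;pickle.dump(dict(j),open('c.pkl','wb'));cv2.imwrite('pics/d2.png',j['color'][:,:,::-1])"
```

```text
time_s: 15.3
position: [436.5, 173.9, 80.3]
tcp_rot: [-3.14, -0.004, -0.152]
wrist_force: [-4.7, 2.8, -7.5]
width: 0.142
finger_force: 61.0
t 15.3 q [ 0.379  0.075 -0.464  1.027 -0.    -2.61 ] pos [436.472 173.941  80.349] yawdeg -8.72 z [ 0.004  0.001 -1.   ] F [-4.728  2.848 -7.459] w 0.1421636541133562 61.04077219963074
[ 0.578  1.222 -0.005]
time_s: 16.13
position: [437.8, 173.9, 181.7]
tcp_rot: [-3.139, -0.009, -0.15]
wrist_force: [0.6, 0.3, -1.2]
width: 0.524
finger_force: 0.0
t 16.1333 q [ 0.379  0.025 -0.289  1.248 -0.002 -2.613] pos [437.816 173.913 181.706] yawdeg -8.57 z [ 0.009  0.002 -1.   ] F [ 0.575  0.348 -1.152] w 0.5237024059842029 0.0
[88.05   0.729 77.504]
```

View pics/d2.png

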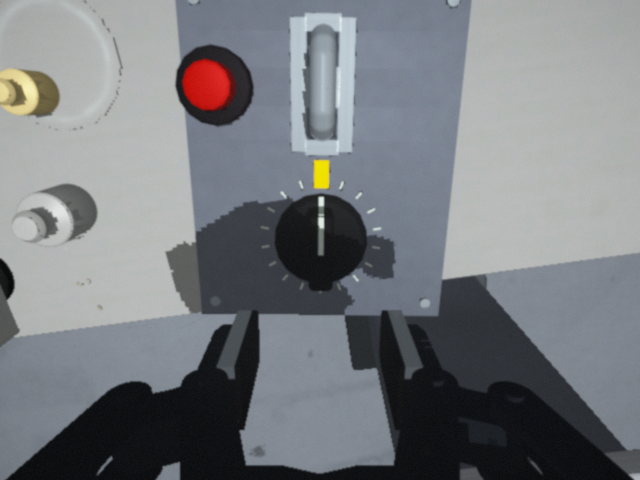

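The dial line (321,225) points straight at the yellow mark (321,174), and the shackle bar is in line at x≈322. Move over it, descend and grip.

```bash

python3 -m handwheel '[[-0.05,0.022,0,0,0],[-0.05,0.022,0,0,0],[-0.05,0.022,0,0,0],[-0.05,0.022,0.0007,0,0],[-0.05,0,0,0.02,0],[-0.05,0,0,0.03,0],[-0.05,0,0,0.02,0],[-0.05,0,0,0.01,0],[-0.05,0,0,0,0]]'
python3 -m handwheel '[[1,0,0,0,0],[1,0,0,0,0],[1,0,0,0,0],[1,0,0,0,0],[1,0,0,0,0],[1,0,0,0,0]]'; python3 -c "
from h import *;s,R=st()"
```

```text
time_s: 16.93
position: [522.3, 159.3, 97.6]
tcp_rot: [3.141, -0.001, -0.149]
wrist_force: [0.1, -0.8, -0.2]
width: 0.527
finger_force: 0.0
time_s: 17.43
position: [525.6, 160.4, 103.0]
tcp_rot: [-3.138, -0.009, -0.149]
wrist_force: [0.1, 0.1, 6.3]
width: 0.116
finger_force: 58.9
t 17.4333 q [ 0.297  0.201 -0.264  1.095 -0.001 -2.696] pos [525.565 160.412 103.049] yawdeg -8.54 z [ 0.01   0.002 -1.   ] F [0.142 0.056 6.333] w 0.11636540355304485 58.85153330862522
```

```bash

python3 -m handwheel '[[1,0,0,-0.003,0],[1,0,0,-0.003,0],[1,0,0,-0.004,0],[1,0,0,-0.004,0],[1,0,0,0,0],[1,0,0,0,0]]'
```

```text
time_s: 17.93
position: [524.7, 160.1, 115.8]
tcp_rot: [-3.139, -0.007, -0.149]
wrist_force: [0.1, -0.8, -1.8]
width: 0.117
finger_force: 58.5
```

It comes free (only the weight, 1.8 N). Raise it on.

```bash

python3 -m handwheel '[[1,0,0,-0.008,0],[1,0,0,-0.01,0],[1,0,0,-0.01,0],[1,0,0,-0.01,0],[1,0,0,-0.012,0],[1,0,0,-0.012,0],[1,0,0,-0.012,0],[1,0,0,-0.012,0],[1,0,0,-0.012,0],[1,0,0,-0.008,0],[1,0,0,0,0],[1,0,0,0,0]]'
python3 -m handwheel '[[1,0,0,0,0],[1,0,0,0,0],[1,0,0,0,0]]'
python3 -c "
from h import *;st()
S=get_image('scene');W=get_image('wrist')
cv2.imwrite('pics/e.png',np.hstack([cv2.resize(S['color'][200:380,180:360],(400,400)),cv2.resize(W['color'],(400,300))[np.r_[0:300,[299]*100]]])[:,:,::-1])"
```

```text
time_s: 18.93
position: [524.1, 160.1, 222.2]
tcp_rot: [-3.139, -0.008, -0.149]
wrist_force: [-0.3, 0.6, -1.6]
width: 0.116
finger_force: 58.5
time_s: 19.18
position: [523.5, 159.9, 220.8]
tcp_rot: [-3.14, -0.006, -0.149]
wrist_force: [1.4, 0.2, -1.6]
width: 0.117
finger_force: 58.5
t 19.1833 q [ 0.297  0.164 -0.048  1.353 -0.001 -2.695] pos [523.475 159.857 220.752] yawdeg -8.54 z [ 0.006  0.001 -1.   ] F [ 1.377  0.217 -1.644] w 0.1168529694868114 58.51180873811245
```

View pics/e.png

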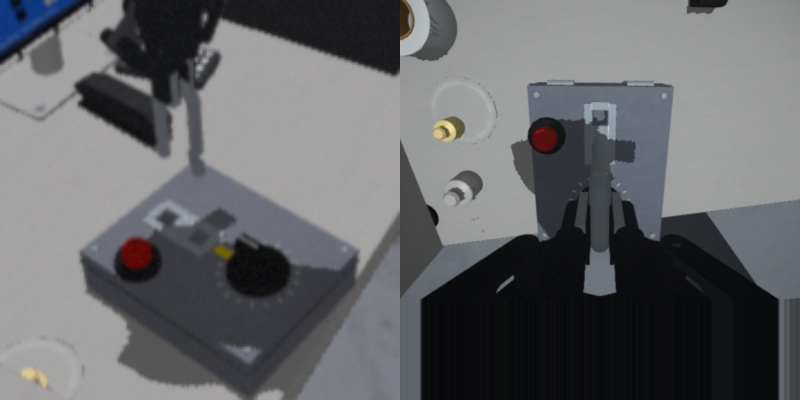

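The shackle hangs upright in the gripper at (180,130) with its lower ends about 80 mm above the lid. The plunger is up, the dial is at the mark, and the weights are in place.

```bash
python3 -c "
from rig import *
print(sign_off())"
```

```text
the job is handed in; nothing more can be done
None
```

I pressed the plunger to its stop, turned the dial four clicks to the yellow mark, and pulled the shackle out. It is held upright with its lower ends about 80 mm above the lid, and I handed the job in at about 19 s; `sign_off()` returned no verdict.

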